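Restock the calving kit

ROBOT

A 6-joint arm with a two-finger parallel gripper is mounted at the origin on the work surface. World frame = base frame: x ahead of the robot, y to its left, z up, the work surface at z = 0. Lengths are in m, angles in rad, forces in N, time in s.
With the tool pointing down it reaches from about 0.3 to 0.875 m from the base axis. Payload 6.4 kg.
Tool frame: the origin (TCP) lies where the fingers leave the gripper's body, on its centre line; the fingertips stand 73 mm ahead of it and the grasp point (between the pads) lies 54 mm ahead of it; z points along the fingers, y is the line along which they close (so a half turn about z gives the same grasp; the last joint's range is limited). The gripper opens to 85 mm and grips with 20 to 120 N. Pads are 22 mm wide; open, the fingers measure 114 mm over their backs; the gripper's body (76 mm by 85 mm) begins 54 mm behind the grasp point. The pads swing forward as they close: fully open they stand 13 mm farther back than shut.
Start: joints at [0.915, 0.181, 1.607, -0, 1.354, -0.206], TCP at [0.25, 0.518, 0.304] pointing down, gripper open.
Joint ranges: [-2.99, 2.99], [-0.89, 2.07], [0.3, 2.58], [-1.14, 4.28], [0, 2.63], [-3.12, 3.12]. Speed limits (rad/s): [2.57, 2.57, 3.01, 3.14, 3.14, 3.14].

INTERFACE

Orientations are given as a unit quaternion [w, x, y, z].
In Python, from bench import ctrl gives the robot as it stands.
- The arm moves only by the tool carry_out, never from a script. Its argument "steps" is one flat list of numbers, 7 for each row, row after row: the shift along the tool's x, y, z in m, then the turn, a rotation vector about the tool's x, y, z in rad, then the opening, from 0 (shut) to 1 (fully open). In form: [dx, dy, dz, wx, wy, wz, claw, dx, dy, dz, wx, wy, wz, claw, ...]. A call has 1 to 20 rows; each row is the pose to reach, as a shift and turn from the pose commanded when the call began, along the tool's axes at that moment; what a row does not reach only later rows make up. A row lasts 1/10 s, in which the tool goes at most 50 mm and 8.59 degrees, less where a joint would pass 70% of its speed; a pose out of reach is approached as far as the arm can. A call with a gripper value outside its range is refused whole. The fingers move at their own pace and stop on an object; the grip force is fixed at half the most. Time passes only in rows, so rows that repeat a pose let the fingers close. It gives the time, the measured TCP pose, the force, the opening and the grip force at its end, in the units of the state.
- ctrl.get_obs(): the state, without advancing time (a new reading comes with each control period).
- ctrl.camera(name): name is "side" or "top"; returns the picture (420x560x3 uint8, red, green, blue); there is no depth.
- ctrl.camera_params(name): a dict with "vertical_fov" (degrees; the focal length in pixels is half the picture's height over the tangent of half this angle, whatever the lens; pixels are square), "cx", "cy" (the principal point, pixels), "k1" (the pictures are not rectified: a ray, as slopes to the right and down, at radius r is drawn at 1 + k1 r^2 times it, then the intrinsics apply), "cam_to_world" (4x4, takes a point from camera to world coordinates). Camera axes: x right, y down, z forward; pixel columns grow to the right and rows downward; lengths in m; the calibration is good to about 2 mm. A picture is of the moment at which its call begins. camera_params takes no time and is no camera call.
- ctrl.hand_in(): hands the job in; it is judged then, once.
The state is a dict: "time_s": time; "q": joint angles; "dq": joint speeds; "joint_efforts": joint torques, N m; "eef_pos": TCP position; "eef_rot": TCP orientation; "wrist_force": force on the tool from outside, world axes, zero at the start; "torque": the same for the moment, N m; "opening": opening from 0.0 (shut) to 1.0 (fully open); "grasp_force": force on a finger pad.
Only numpy, scipy, OpenCV 4.12 (cv2) and the standard library are available. Lean on these libraries where they do the work, as an engineer would, in place of code of your own. Each camera call takes 0.05 s, during which the arm holds its last target. There are 200 camera calls.

TASK

Restock the calving kit: open the lid of the case right back until it meets its stop, take out every used amber jar and stand it upright in the red tray, and stand every blue-capped jar from the counter upright in a pocket of the case, one to a pocket, fully down. Then lower the lid gently, without slamming it, until it is fully shut, and do not disturb the other things on the counter.

Things in the scene. Friction and masses are not known exactly. Their poses are not given: they have to be found in the camera images.
- case: fixed grey base of the kit case, 165 (x) x 184 (y) x 34 mm high; origin: centre of its underside; x points from the handle side (near the robot) to the hinge side. Six open pockets, two rows of three, each 64 (x) x 56 (y) mm, floor 8 mm and walls 34 mm above the counter, walls 4 mm thick; the last 25 mm towards the hinge is a solid block
- lid (a joint): hinge angle of the orange lid, rad; the hinge axis runs along the case's y, 82.5 mm from the case's origin towards +x, 36 mm up. 0 = fully shut, grows as it opens upward and away from the robot, end stop at 1.75 (just past vertical). Stiff hinge: the lid stays at any angle; moving it takes about 2 to 6 N at the handle
- lid_handle (a point): middle of the lid's black handle bar: round, 10 mm thick, 100 mm long along the case's y, 32 mm off the lid's front face on two end posts (27 mm free behind it). Lid shut: 197 mm from the hinge axis towards the robot, 36 mm above it; swings with the lid, a hollow orange cover 165 x 184 x 50 mm, open below
- tray: fixed red open tray for used jars, 170 (its x) x 120 (its y) x 25 mm high, walls and floor 4 mm thick, origin at the centre of its underside; holds two jars side by side along its x, 40 mm either side of its middle
- mug: white ceramic mug, 80 mm wide, 92 mm high, stands there; leave alone. Origin under its centre
- padlock: steel padlock lying flat, 40 x 45 x 18 mm with shackle, leave alone. Origin under its centre
- torch: black torch lying, 195 mm long, 44 mm thick, leave alone. Origin under its centre
- scoop: green plastic feed scoop, 150 x 110 x 70 mm with a handle to its -x, leave alone. Origin under its centre
- tin: red-labelled tin, 74 mm wide, 105 mm high, leave alone. Origin under its centre
- brush: flat wooden-handled brush lying, about 200 mm long, leave alone
- pocket0 (a point): centre of the floor of a pocket (handle-side row), 8 mm above the counter; frame turned as the case's
- pocket1 (a point): centre of the floor of a pocket (handle-side row), 8 mm above the counter; frame turned as the case's
- pocket2 (a point): centre of the floor of a pocket (handle-side row), 8 mm above the counter; frame turned as the case's
- pocket3 (a point): centre of the floor of a pocket (hinge-side row), 8 mm above the counter; frame turned as the case's
- pocket4 (a point): centre of the floor of a pocket (hinge-side row), 8 mm above the counter; frame turned as the case's
- pocket5 (a point): centre of the floor of a pocket (hinge-side row), 8 mm above the counter; frame turned as the case's
- jar1_mid (a point): centre (28 mm up) of a white round medicine jar with blue cap, 44 mm wide over its full height of 56 mm, 60 to 130 g, standing on the counter; z is its axis. May be absent
- jar2_mid (a point): centre (28 mm up) of a white round medicine jar with blue cap, 44 mm wide over its full height of 56 mm, 60 to 130 g, standing on the counter; z is its axis. May be absent
- jar3_mid (a point): centre (28 mm up) of a white round medicine jar with blue cap, 44 mm wide over its full height of 56 mm, 60 to 130 g, standing on the counter; z is its axis. May be absent
- jar4_mid (a point): centre (28 mm up) of a white round medicine jar with blue cap, 44 mm wide over its full height of 56 mm, 60 to 130 g, standing on the counter; z is its axis. May be absent
- jar5_mid (a point): centre (28 mm up) of a white round medicine jar with blue cap, 44 mm wide over its full height of 56 mm, 60 to 130 g, standing on the counter; z is its axis. May be absent
- packed1_mid (a point): centre (28 mm up) of an amber jar with black cap, 44 mm wide, 56 mm high, used, standing in one of the case's pockets at the start; z is its axis. May be absent
- packed2_mid (a point): centre (28 mm up) of an amber jar with black cap, 44 mm wide, 56 mm high, used, standing in one of the case's pockets at the start; z is its axis. May be absent
- packed3_mid (a point): centre (28 mm up) of an amber jar with black cap, 44 mm wide, 56 mm high, used, standing in one of the case's pockets at the start; z is its axis. May be absent
Things that resemble listed ones, but are neither listed nor needed, are in the scene too. What is shaped like the part that bears jar1_mid but green or yellow is not meant.

How it is judged:
By the outcome, as a careful person would: the job done as asked, in the order asked, and still so for the second after the job is handed in, with the robot touching nothing.
Of jar1, jar2, jar3, jar4, jar5 only 3 to 5 are there at a start; the rules pass over those that are not, and their reading is None.
Of packed1, packed2, packed3 only 1 to 2 are there at a start; the rules pass over those that are not, and their reading is None.
At some moment in a run one of jar1, jar2, jar3, jar4, jar5 may be knocked a few centimetres aside while the robot is not near it.
It also fails if it takes over 210 s, if anything falls off the work surface, if the arm or the gripper's body presses on something with over 40 N, if the wrist force passes 120 N, or if a joint passes its speed limit or range.

## Working session

There is one attempt and no reset: what is moved stays moved. The work goes in short steps, Python scripts to look and compute and a tool call to move; the robot and the scene stay as the last step left them, time stands still between calls to the robot, and variables do not carry over. Pictures are saved under pics/ and viewed, at most 14 in all, crops included, and the job is handed in when it is done.

Besides the shell and the picture viewer there is one more tool, called as name(argument=value, ...), one argument or row to a line, values as JSON. carry_out: Moves the arm, as the interface text tells. Its arguments: {"type":"object","properties":{"steps":{"type":"array"}},"required":["steps"]}

```bash
ls; mkdir -p pics
cat > h.py <<'E'
import numpy as np, cv2
from bench import ctrl
def cam(n):
    p=ctrl.camera_params(n); f=210/np.tan(np.radians(p["vertical_fov"])/2)
    return p,f,np.array(p["cam_to_world"])
def ray(n,u,v):
    p,f,T=cam(n); a=np.array([(u-p["cx"])/f,(v-p["cy"])/f]); b=a.copy()
    for _ in range(20): b=a/(1+p["k1"]*(b@b))
    return T[:3,3],T[:3,:3]@np.r_[b,1]
def onz(n,u,v,z):
    o,d=ray(n,u,v); return o+d*(z-o[2])/d[2]
def proj(n,P):
    p,f,T=cam(n); c=T[:3,:3].T@(np.array(P)-T[:3,3]); s=c[:2]/c[2]; s=s*(1+p["k1"]*(s@s))
    return s*f+[p["cx"],p["cy"]]
def shot(n,name):
    im=ctrl.camera(n)[:,:,::-1].copy(); cv2.imwrite(f"pics/{name}.png",im); return im
E
python3 - <<'E'
from h import *
for n in("top","side"):
    shot(n,n+"0"); p=ctrl.camera_params(n); print(n,p)
print(ctrl.get_obs())
E
```

```text
pics
top {'vertical_fov': 43.20402444918256, 'cx': 288.47919639475015, 'cy': 208.76885125456147, 'k1': -0.12481873459238704, 'cam_to_world': array([[-0.02263066, -0.99120579,  0.13037998,  0.34481266],
       [-0.99969874,  0.02367587,  0.00647202, -0.03664539],
       [-0.00950196, -0.13019424, -0.99144298,  1.51418557],
       [ 0.        ,  0.        ,  0.        ,  1.        ]])}
side {'vertical_fov': 48.69389878589847, 'cx': 288.37749138175786, 'cy': 209.68563634067453, 'k1': -0.0713110071025112, 'cam_to_world': array([[ 0.79462606, -0.44461922,  0.41338017, -0.01673379],
       [-0.60707883, -0.58751455,  0.53505322, -0.75054247],
       [ 0.00497192, -0.67612158, -0.73677329,  1.07076259],
       [ 0.        ,  0.        ,  0.        ,  1.        ]])}
{'time_s': 0.1, 'q': array([ 9.14686950e-01,  1.81461310e-01,  1.60790377e+00,  2.55948305e-06,
        1.35380922e+00, -2.06307353e-01]), 'dq': array([ 1.81966248e-03, -4.07748478e-05, -4.43900796e-03,  2.01247701e-04,
       -1.48269270e-03, -7.36024208e-04]), 'joint_efforts': array([-4.48718447e-04, -4.45869219e+01, -3.52238059e+01, -2.95340888e-04,
        4.00333840e-03, -3.70380548e-06]), 'eef_pos': array([0.2497508 , 0.51750174, 0.30307926]), 'eef_rot': array([-3.31673762e-04,  2.23010068e-01,  9.74815821e-01, -7.17908221e-04]), 'wrist_force': array([0.35082787, 0.43783593, 0.00176023]), 'torque': array([0.0436128 , 0.00468516, 0.00131327]), 'grasp_force': 0.0, 'opening': 1.0029629827900977}
```

View pics/top0.png

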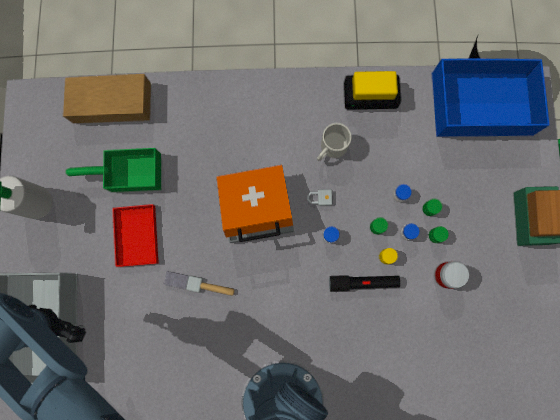

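View pics/side0.png

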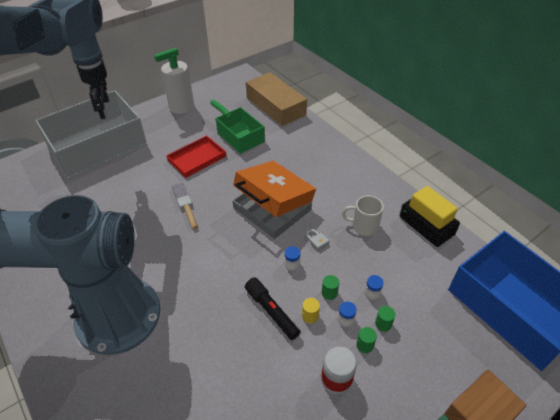

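Top view: the candidates for jars are blue caps at (404,192), (411,232), (332,234), green caps at (433,207), (379,226), (439,235) and a yellow one at (389,256). I choose the three blue ones. The case is at (255,205), its lid slightly ajar with the handle at about (258,237). The tray is at (136,236). Close crop and measurement next.

```bash
cat >> h.py <<'E'
def blobs(im,lo,hi,amin):
    m=cv2.inRange(cv2.cvtColor(im,cv2.COLOR_BGR2HSV),np.array(lo),np.array(hi))
    m=cv2.morphologyEx(m,cv2.MORPH_OPEN,np.ones((2,2)))
    n,l,s,c=cv2.connectedComponentsWithStats(m)
    return [(c[i],s[i],l==i) for i in range(1,n) if s[i,4]>amin]
BLUE=((100,150,60),(125,255,255))
def jars(im,n="top"):
    return [(c.round(1),s[4],onz(n,*c,.056 if n=="top" else .05).round(4)) for c,s,m in blobs(im,*BLUE,30) if s[4]<500]
E
python3 - <<'E'
from h import *
t=cv2.imread("pics/top0.png");s=cv2.imread("pics/side0.png")
for j in jars(t): print(j)
for j in jars(s,"side"): print("side",j)
for c,st,m in blobs(t,(0,200,80),(4,255,255),800):
    r=cv2.minAreaRect(np.argwhere(m)[:,::-1].astype(np.float32)); print("tray",r,onz("top",*r[0],.02),[onz("top",*p,.025)[:2].round(3) for p in cv2.boxPoints(r)])
for c,st,m in blobs(t,(6,180,120),(16,255,255),1000):
    r=cv2.minAreaRect(np.argwhere(m)[:,::-1].astype(np.float32)); print("lid",r,cv2.boxPoints(r))
a=cv2.resize(t[150:270,200:340],None,fx=4,fy=4,interpolation=2)
b=cv2.resize(s[140:260,210:350],None,fx=4,fy=4,interpolation=2)
cv2.imwrite("pics/c1.png",a);cv2.imwrite("pics/c2.png",b)
cv2.imwrite("pics/c3.png",cv2.resize(t[170:300,310:470],None,fx=4,fy=4,interpolation=2))
E
```

```text
(array([404.1, 192.8]), np.int32(184), array([ 0.5737, -0.3513,  0.056 ]))
(array([412. , 232.1]), np.int32(187), array([ 0.4633, -0.3678,  0.056 ]))
(array([332., 235.]), np.int32(183), array([ 0.4608, -0.1454,  0.056 ]))
side (array([292.9, 254.4]), np.int32(175), array([ 0.4648, -0.1491,  0.05  ]))
side (array([375.7, 283.8]), np.int32(189), array([ 0.5784, -0.3561,  0.05  ]))
side (array([348.3, 310.6]), np.int32(212), array([ 0.4676, -0.3717,  0.05  ]))
tray ((136.28759765625, 236.43020629882812), (58.89133834838867, 41.62043762207031), 85.8150863647461) [0.47190518 0.41023443 0.02      ] [array([0.553, 0.478]), array([0.559, 0.355]), array([0.391, 0.342]), array([0.384, 0.462])]
lid ((253.47964477539062, 198.48577880859375), (54.424781799316406, 69.68340301513672), 79.87532806396484) [[214.39682 177.82199]
 [282.9951  165.5723 ]
 [292.56247 219.14957]
 [223.9642  231.39926]]
```

View pics/c1.png

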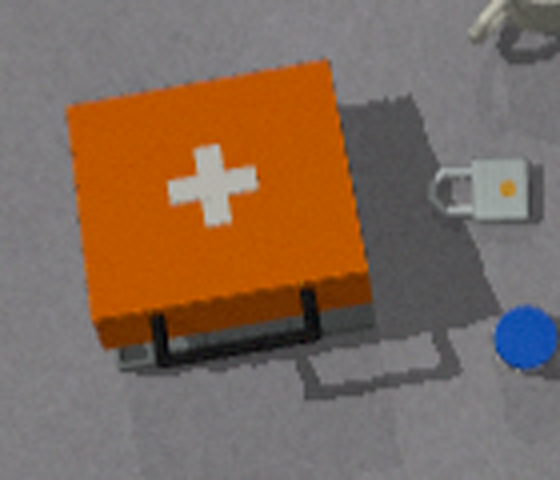

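View pics/c2.png

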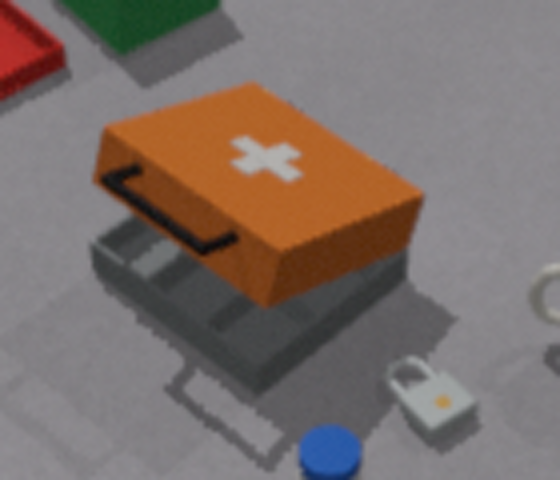

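View pics/c3.png

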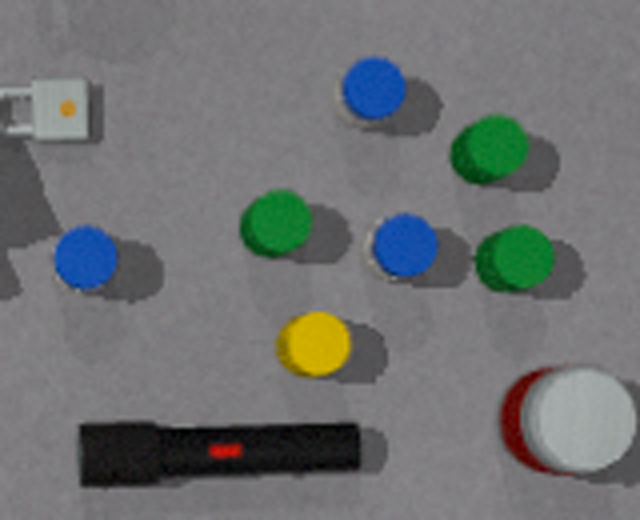

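Crops: c1/c2 show the lid ajar, with handle corners top (240,240.5)/(279.5,234.5) and side (236.8,185)/(261.3,202.5). The case's foot corners are at side (234.5,207.5), (275.5,238.2), (311,210). c3 confirms white bodies under the three blue caps; the green and yellow ones are decoys.

```bash
cat >> h.py <<'E'
def tri(a,b):
    A=[];B=[]
    for n,uv in(("top",a),("side",b)):
        o,d=ray(n,*uv); d=d/np.linalg.norm(d); M=np.eye(3)-np.outer(d,d); A.append(M);B.append(M@o)
    return np.linalg.lstsq(np.vstack(A),np.hstack(B),rcond=None)[0]
E
python3 - <<'E'
from h import *
L=tri((240,240.5),(236.8,185));R=tri((279.5,234.5),(261.3,202.5));print("handle",L,R,(L+R)/2,np.linalg.norm(L-R))
for n,uv in(("side",(234.5,207.5)),("side",(275.5,238.2)),("side",(311,210)),("top",(230,242.5)),("top",(293.8,231))): print(n,uv,onz(n,*uv,0))
print("lid back edge",tri((217,176.5),(273.5,161)) ,tri((282.5,165),(315.5,189)))
print("lid front edge",tri((224,229.8),(236.5,172.5)),tri((292,217.5),(281,202.5)))
E
```

```text
handle [0.44821906 0.09992914 0.13103613] [ 0.46143629 -0.004113    0.13655904] [0.45482768 0.04790807 0.13379758] 0.10502363439085964
side (234.5, 207.5) [0.45455277 0.13675144 0.        ]
side (275.5, 238.2) [ 0.48393427 -0.04108028  0.        ]
side (311, 210) [ 0.63971135 -0.01675087  0.        ]
top (230, 242.5) [0.45050377 0.14292737 0.        ]
top (293.8, 231) [ 0.47936386 -0.04054451  0.        ]
lid back edge [0.62919546 0.16749504 0.07918994] [ 0.65552583 -0.01358735  0.08072804]
lid front edge [0.47602373 0.14189914 0.13374747] [ 0.5048959  -0.03761472  0.13709394]
```

```bash
cat >> h.py <<'E'
from scipy.spatial.transform import Rotation as Rn
YAW=0.155; EX=np.array([np.cos(YAW),np.sin(YAW),0]); EY=np.array([-np.sin(YAW),np.cos(YAW),0]); H=np.array([.628,.075,.036])
def cur():
    o=ctrl.get_obs(); q=o["eef_rot"]; return o,np.array(o["eef_pos"]),Rn.from_quat([q[1],q[2],q[3],q[0]])
def ori(yaw,a=0):
    "tool y at heading yaw, fingers leaning a towards -y heading"
    e=np.array([np.cos(yaw),np.sin(yaw),0]); k=np.array([0,0,1.])
    z=-np.sin(a)*e-np.cos(a)*k; y=np.cos(a)*e-np.sin(a)*k
    return Rn.from_matrix(np.c_[np.cross(y,z),y,z])
def row(g,R,off=.054,start=None):
    "row for grasp point g and orientation R"
    p,R0=start or cur()[1:]; t=np.array(g)-off*R.as_matrix()[:,2]
    return np.r_[R0.inv().apply(t-p),(R0.inv()*R).as_rotvec()].round(4).tolist()
def handle(th): 
    f=th+.181; return H-.2003*np.cos(f)*EX+[0,0,.2003*np.sin(f)]
E
python3 - <<'E'
from h import *
print(handle(.33))
R=ori(YAW,.3); g=np.array([.4548,.0479,.134]); z=R.as_matrix()[:,2]
print(row(g-.12*z,R)); print(row(g,R))
E
```

```text
[0.45538168 0.04802781 0.13395666]
[-0.4311, -0.3045, 0.0032, 0.2747, 0.1453, 0.9584]
[-0.402, -0.3245, 0.1179, 0.2747, 0.1453, 0.9584]
```

carry_out(
  steps=[-0.431, -0.3045, 0.003, 0.2747, 0.1453, 0.9584, 0.27, -0.431, -0.3045, 0.003, 0.2747, 0.1453, 0.9584, 0.27, -0.431, -0.3045, 0.003, 0.2747, 0.1453, 0.9584, 0.27, -0.431, -0.3045, 0.003, 0.2747, 0.1453, 0.9584, 0.27, -0.431, -0.3045, 0.003, 0.2747, 0.1453, 0.9584, 0.27, -0.431, -0.3045, 0.003, 0.2747, 0.1453, 0.9584, 0.27, -0.431, -0.3045, 0.003, 0.2747, 0.1453, 0.9584, 0.27, -0.431, -0.3045, 0.003, 0.2747, 0.1453, 0.9584, 0.27, -0.431, -0.3045, 0.003, 0.2747, 0.1453, 0.9584, 0.27, -0.431, -0.3045, 0.003, 0.2747, 0.1453, 0.9584, 0.27, -0.431, -0.3045, 0.003, 0.2747, 0.1453, 0.9584, 0.27, -0.431, -0.3045, 0.003, 0.2747, 0.1453, 0.9584, 0.27, -0.431, -0.3045, 0.003, 0.2747, 0.1453, 0.9584, 0.27, -0.431, -0.3045, 0.003, 0.2747, 0.1453, 0.9584, 0.27],
)

```text
time_s: 1.5
eef_pos: [0.5051, 0.0571, 0.3006]
eef_rot: [-0.098, 0.643, 0.752, -0.113]
wrist_force: [0.3, -0.1, 0.2]
opening: 0.27
grasp_force: 0.0
```

Run:
```python
from h import *
R=ori(YAW,.3); g=np.array([.4552,.048,.134]); z=R.as_matrix()[:,2]
o,p,R0=cur(); print(p,o["time_s"],o["opening"],o["wrist_force"])
print(row(g,R),row(g-.04*z,R))
cv2.imwrite("pics/c4.png",cv2.resize(shot("side","s1")[60:260,150:350],None,fx=3,fy=3,interpolation=2))
```

```text
[0.50512061 0.05712683 0.30057949] 1.5 0.26986026329358914 [ 0.28550505 -0.10834755  0.21451564]
[-0.0015, 0.0007, 0.1201, 0.0002, -0.0013, 0.0013] [-0.0014, 0.0007, 0.0801, 0.0002, -0.0013, 0.0013]
```

View pics/c4.png

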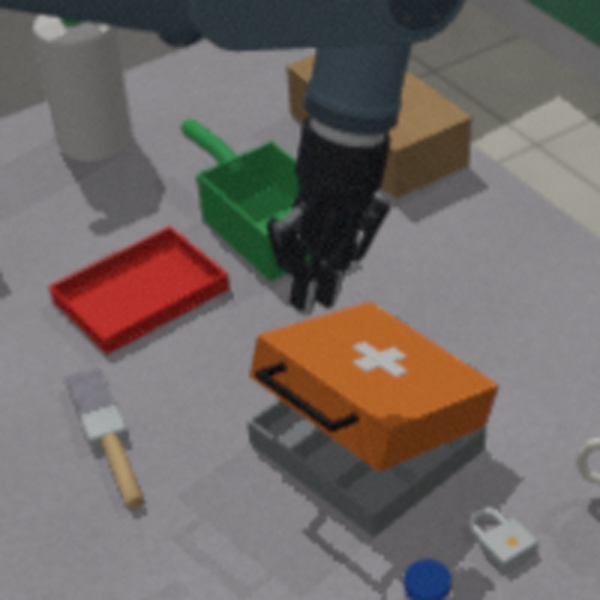

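The gripper stands above the handle bar, with its fingertips near crop (315,300) and the lid still ajar. I'll descend in small steps and watch the force.

carry_out(
  steps=[-0.0015, 0.0007, 0.04, 0, 0, 0, 0.27, -0.0015, 0.0007, 0.07, 0, 0, 0, 0.27, -0.0015, 0.0007, 0.085, 0, 0, 0, 0.27, -0.0015, 0.0007, 0.1, 0, 0, 0, 0.27, -0.0015, 0.0007, 0.11, 0, 0, 0, 0.27, -0.0015, 0.0007, 0.12, 0, 0, 0, 0.27, -0.0015, 0.0007, 0.12, 0, 0, 0, 0.27],
)

```text
time_s: 2.25
eef_pos: [0.4707, 0.05, 0.1851]
eef_rot: [-0.098, 0.643, 0.751, -0.113]
wrist_force: [-0.4, 0.1, -0.5]
opening: 0.269
grasp_force: 0.0
```

carry_out(
  steps=[0, 0, 0, 0, 0, 0, 0.1, 0, 0, 0, 0, 0, 0, 0, 0, 0, 0, 0, 0, 0, 0, 0, 0, 0, 0, 0, 0, 0, 0, 0, 0, 0, 0, 0, 0],
)

```text
time_s: 2.75
eef_pos: [0.4707, 0.0496, 0.1865]
eef_rot: [-0.098, 0.643, 0.751, -0.114]
wrist_force: [-5.6, -0.1, 2.1]
opening: 0.091
grasp_force: 58.4
```

Run:
```python
from h import *
o,p,R0=cur(); print(p,o["opening"],o["grasp_force"],o["wrist_force"])
g=p+.054*R0.as_matrix()[:,2]; f=g-handle(.33); print("g",g,"off",f)
# arc keep offset; tilt .3->0 over first 8
for i,th in enumerate(np.linspace(.33,1.76,21)[1:]):
    a=.3*(1-min(1,(i+1)/10)); print([round(x,3) for x in row(handle(th)+f,ori(YAW,a))])
```

```text
[0.4707076  0.04957714 0.18647061] 0.09076138114334958 58.41019570827484 [-5.64129324 -0.11186127  2.13345113]
g [0.45482652 0.04717021 0.13491483] off [-0.00055516 -0.00085761  0.00095817]
[0.0, 0.002, -0.014, -0.032, -0.001, 0.0]
[0.0, 0.005, -0.027, -0.062, -0.001, 0.0]
[0.0, 0.008, -0.041, -0.092, -0.001, 0.0]
[0.0, 0.013, -0.053, -0.122, -0.001, 0.0]
[0.0, 0.019, -0.065, -0.152, -0.001, 0.0]
[0.0, 0.025, -0.077, -0.182, -0.001, 0.0]
[0.0, 0.033, -0.088, -0.212, -0.001, 0.0]
[0.0, 0.041, -0.098, -0.242, -0.001, 0.0]
[0.0, 0.05, -0.107, -0.272, -0.001, 0.0]
[0.0, 0.059, -0.116, -0.302, -0.001, 0.0]
[0.0, 0.071, -0.124, -0.302, -0.001, 0.0]
[0.0, 0.083, -0.131, -0.302, -0.001, 0.0]
[0.0, 0.096, -0.138, -0.302, -0.001, 0.0]
[0.0, 0.109, -0.143, -0.302, -0.001, 0.0]
[0.0, 0.123, -0.148, -0.302, -0.001, 0.0]
[0.0, 0.137, -0.152, -0.302, -0.001, 0.0]
[0.0, 0.151, -0.154, -0.302, -0.001, 0.0]
[0.0, 0.165, -0.156, -0.302, -0.001, 0.0]
[0.0, 0.179, -0.156, -0.302, -0.001, 0.0]
[0.0, 0.194, -0.156, -0.302, -0.001, 0.0]
```

carry_out(
  steps=[0, 0.002, -0.014, -0.032, 0, 0, 0, 0, 0.005, -0.027, -0.062, 0, 0, 0, 0, 0.008, -0.041, -0.092, 0, 0, 0, 0, 0.013, -0.053, -0.122, 0, 0, 0, 0, 0.019, -0.065, -0.152, 0, 0, 0, 0, 0.025, -0.077, -0.182, 0, 0, 0, 0, 0.033, -0.088, -0.212, 0, 0, 0, 0, 0.041, -0.098, -0.242, 0, 0, 0, 0, 0.05, -0.107, -0.272, 0, 0, 0, 0, 0.059, -0.116, -0.302, 0, 0, 0, 0, 0.059, -0.116, -0.302, 0, 0, 0],
)

```text
time_s: 3.85
eef_pos: [0.5627, 0.0639, 0.2827]
eef_rot: [0.002, 0.65, 0.76, 0.003]
wrist_force: [-2.7, 2.7, 10.4]
opening: 0.089
grasp_force: 60.7
```

Run:
```python
from h import *
o,p,R0=cur(); print(p,o["opening"],o["grasp_force"],o["wrist_force"])
g=p+.054*R0.as_matrix()[:,2]; r=g-H; th=np.arctan2(r[2],-r@EX)-.181; print("th",th,np.hypot(r[2],r@EX),r@EY); f=g-handle(th)
for i,t in enumerate(np.linspace(th,1.78,13)[1:]): print([round(x,3) for x in row(handle(t)+f,ori(YAW,0))])
```

```text
[0.56267281 0.06387722 0.28273126] 0.08889800293854246 60.72853088378906 [-2.73508555  2.74478621 10.444011  ]
th 1.0607688504974797 0.203658012797959 -0.0008558519919220236
[0.0, 0.012, -0.003, 0.008, -0.001, 0.0]
[0.0, 0.024, -0.006, 0.008, -0.001, 0.0]
[0.0, 0.035, -0.008, 0.008, -0.001, 0.0]
[0.0, 0.047, -0.01, 0.008, -0.001, 0.0]
[0.0, 0.059, -0.01, 0.008, -0.001, 0.0]
[0.0, 0.071, -0.01, 0.008, -0.001, 0.0]
[0.0, 0.083, -0.009, 0.008, -0.001, 0.0]
[0.0, 0.095, -0.008, 0.008, -0.001, 0.0]
[0.0, 0.107, -0.005, 0.008, -0.001, 0.0]
[0.0, 0.119, -0.003, 0.008, -0.001, 0.0]
[0.0, 0.13, 0.001, 0.008, -0.001, 0.0]
[0.0, 0.141, 0.005, 0.008, -0.001, 0.0]
```

carry_out(
  steps=[0, 0.012, -0.001, 0.008, 0, 0, 0, 0, 0.024, -0.003, 0.008, 0, 0, 0, 0, 0.035, -0.005, 0.008, 0, 0, 0, 0, 0.047, -0.007, 0.008, 0, 0, 0, 0, 0.059, -0.007, 0.008, 0, 0, 0, 0, 0.071, -0.007, 0.008, 0, 0, 0, 0, 0.083, -0.006, 0.008, 0, 0, 0, 0, 0.095, -0.005, 0.008, 0, 0, 0, 0, 0.107, -0.002, 0.008, 0, 0, 0, 0, 0.119, 0, 0.008, 0, 0, 0, 0, 0.125, 0.001, 0.008, 0, 0, 0, 0, 0.13, 0.003, 0.008, 0, 0, 0, 0, 0.13, 0.003, 0.008, 0, 0, 0],
)

```text
time_s: 5.15
eef_pos: [0.6915, 0.0841, 0.2794]
eef_rot: [-0.0, 0.65, 0.76, 0.001]
wrist_force: [2.2, 2.0, 4.9]
opening: 0.088
grasp_force: 64.4
```

```bash
cat > th.py <<'E'
from h import *
o,p,R0=cur(); print(p,o["opening"],o["grasp_force"],o["wrist_force"])
g=p+.054*R0.as_matrix()[:,2]; r=g-H; th=np.arctan2(r[2],-r@EX)-.181; print("th",th,np.hypot(r[2],r@EX),r@EY)
E
python3 th.py
```

```text
[0.6915197  0.0840977  0.27941318] 0.08842164895766925 64.44458842277527 [2.21773028 1.98377349 4.86190659]
th 1.7165971824187856 0.19999830246559291 -0.0007638240145697168
```

carry_out(
  steps=[0, 0.004, 0.001, 0, 0, 0, 0, 0, 0.008, 0.002, 0, 0, 0, 0, 0, 0.008, 0.002, 0, 0, 0, 0],
)

```text
time_s: 5.45
eef_pos: [0.6969, 0.0849, 0.2776]
eef_rot: [-0.003, 0.65, 0.76, -0.002]
wrist_force: [-11.9, -1.2, 13.7]
opening: 0.092
grasp_force: 65.3
```

```bash
python3 th.py
```

```text
[0.69688145 0.08494918 0.27757044] 0.09178633665164161 65.28526782989502 [-11.88254635  -1.20528508  13.71133973]
th 1.743344301392168 0.19993782877377073 -0.0007480667867261292
```

carry_out(
  steps=[0, 0.003, 0.001, 0, 0, 0, 0, 0, 0.003, 0.001, 0, 0, 0, 0, 0, 0, 0, 0, 0, 0, 0.4, 0, 0, 0, 0, 0, 0, 0.4, 0, 0, 0, 0, 0, 0, 0.4, 0, 0, -0.03, 0, 0, 0, 0.4, 0, 0, -0.06, 0, 0, 0, 0.4, 0, -0.05, -0.08, 0, 0, 0, 0.6, 0, -0.1, -0.08, 0, 0, 0, 0.6, -0.05, -0.15, -0.08, 0, 0, 0, 0.6, -0.1, -0.2, -0.08, 0, 0, 0, 0.6, -0.15, -0.25, -0.08, 0, 0, 0, 0.6, -0.2, -0.25, -0.08, 0, 0, 0, 0.6, -0.25, -0.25, -0.08, 0, 0, 0, 0.6, -0.25, -0.25, -0.08, 0, 0, 0, 0.6],
)

```text
time_s: 6.95
eef_pos: [0.4893, -0.1994, 0.3562]
eef_rot: [-0.001, 0.65, 0.76, -0.001]
wrist_force: [1.0, 0.4, -0.2]
opening: 0.598
grasp_force: 0.0
```

Run:
```python
from h import *
o,p,R0=cur(); print(p,o["time_s"])
t=shot("top","t2"); s=shot("side","s2")
for j in jars(t): print(j)
a=cv2.resize(t[120:260,195:325],None,fx=4,fy=4,interpolation=2);b=cv2.resize(s[110:260,200:340],None,fx=4,fy=4,interpolation=2)[:560]
a=cv2.resize(a,(400,431)); b=cv2.resize(b,(400,400))
cv2.imwrite("pics/c5.png",np.hstack([a[:400],b]))
```

```text
[ 0.48929924 -0.19940574  0.35622964] 6.95
(array([412. , 232.1]), np.int32(185), array([ 0.4631, -0.3678,  0.056 ]))
(array([332.3, 235.2]), np.int32(178), array([ 0.4602, -0.1462,  0.056 ]))
```

View pics/c5.png

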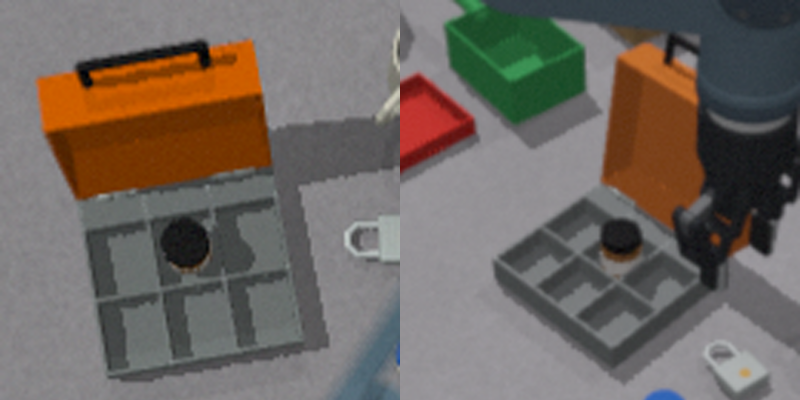

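The lid stands at its stop. There is one amber jar, in the hinge-side middle pocket, its cap at crop (185,243), i.e. top (255,199). The other five pockets are empty.

Run:
```python
from h import *
t=cv2.imread("pics/t2.png")
C=H-.0825*EX; k=130/400
for nm,uv,z in(("cap",(185,243),.064),("divL",(165,290),.034),("divR",(228,282),.034),("edgeL",(97,300),.034),("edgeR",(290,273),.034),("hingeL",(148,220),.034),("hingeR",(215,210),.034)):
    P=onz("top",195+uv[0]*k,120+uv[1]*k,z); d=P-C; print(nm,P.round(4),"case xy",round(d@EX,4),round(d@EY,4))
# cap by darkness
g=t[180:215,238:272]; m=(g.max(2)<40).astype(np.uint8); n,l,s,c=cv2.connectedComponentsWithStats(m); i=1+s[1:,4].argmax(); print(s[i],c[i]+[238,180],onz("top",*(c[i]+[238,180]),.064))
o,p,R0=cur()
q=C+.0215*EX
print(row([q[0],q[1],.14],ori(YAW)))
```

```text
cap [0.5651 0.0645 0.064 ] case xy 0.0187 -0.0007
divL [0.5266 0.0855 0.034 ] case xy -0.0161 0.0261
divR [0.5326 0.0277 0.034 ] case xy -0.0191 -0.032
edgeL [0.5188 0.1481 0.034 ] case xy -0.0141 0.089
edgeR [ 0.5395 -0.0292  0.034 ] case xy -0.021 -0.0892
hingeL [0.5919 0.1004 0.034 ] case xy 0.0507 0.0307
hingeR [0.5997 0.0385 0.034 ] case xy 0.0489 -0.0317
[  9  11  16  16 189] [254.64021164 198.58201058] [0.56619102 0.06582926 0.064     ]
[0.2544, 0.1184, 0.1608, -0.0051, 0.0013, -0.0067]
```

Run:
```python
from h import *
t=cv2.imread("pics/t2.png")[120:260,195:325]; g=cv2.GaussianBlur(cv2.resize(cv2.cvtColor(t,cv2.COLOR_BGR2GRAY),None,fx=4,fy=4,interpolation=2),(0,0),2)
C=H-.0825*EX
for x in sorted(cv2.createLineSegmentDetector().detect(g)[0][:,0],key=lambda x:x[1]):
    a,b=x[:2]/4+[195,120],x[2:]/4+[195,120]
    if np.hypot(*(a-b))<13: continue
    P,Q=onz("top",*a,.034),onz("top",*b,.034); d=(Q-P)[:2]; an=np.degrees(np.arctan2(d[1],d[0]))%90
    print(a.round(),b.round(),"ang",an.round(1),"case",*[(v@EX).round(4) for v in(P-C,Q-C)],*[(v@EY).round(4) for v in(P-C,Q-C)])
```

```text
[259. 137.] [224. 143.] ang 8.9 case 0.1994 0.1993 -0.0405 0.0609
[220. 140.] [261. 133.] ang 8.8 case 0.2105 0.2104 0.0712 -0.049
[210. 163.] [279. 150.] ang 8.9 case 0.1503 0.1506 0.1099 -0.0903
[239. 181.] [226. 183.] ang 7.4 case 0.0826 0.0836 0.0372 0.0751
[220. 185.] [209. 163.] ang 24.8 case 0.0801 0.1505 0.093 0.113
[265. 187.] [283. 184.] ang 9.2 case 0.0517 0.052 -0.0322 -0.0844
[224. 195.] [241. 191.] ang 9.3 case 0.0517 0.0521 0.0868 0.0359
[247. 213.] [244. 192.] ang 8.5 case -0.0115 0.0481 0.0302 0.0298
[226. 218.] [222. 195.] ang 9.1 case -0.0149 0.0503 0.0908 0.0911
[227. 218.] [246. 215.] ang 9.7 case -0.0165 -0.0157 0.0871 0.0341
[272. 232.] [269. 212.] ang 8.5 case -0.0779 -0.019 -0.0301 -0.0305
[273. 234.] [293. 231.] ang 9.4 case -0.084 -0.0835 -0.0315 -0.0885
[251. 236.] [247. 216.] ang 8.7 case -0.0786 -0.019 0.0302 0.03
[255. 237.] [273. 234.] ang 8.7 case -0.0837 -0.0839 0.0193 -0.0314
[230. 241.] [226. 218.] ang 9.2 case -0.0804 -0.015 0.0906 0.0909
[233. 241.] [255. 238.] ang 8.8 case -0.0838 -0.0839 0.0822 0.02
```

```bash
cat >> h.py <<'E'
C=H-.0839*EX; C[2]=0
def pk(i,z): return np.r_[(C+(-.0465 if i<3 else .0215)*EX+(.06*(1-i%3))*EY)[:2],z]
def wp(*gs):
    o,p,R0=cur(); print("t",o["time_s"],"p",p.round(4),"open",round(o["opening"],3),"gf",round(o["grasp_force"],1))
    for g,yaw in gs:
        r=row(g,ori(yaw)); print([round(x,3) for x in r],"rows",max(np.linalg.norm(r[:3])/.05,np.linalg.norm(r[3:])/.15).round(1))
E
python3 -c "
from h import *
print(pk(4,0))
wp(([.5662,.0658,.16],YAW),([.5662,.0658,.057],YAW))"
```

```text
[0.56634808 0.06536668 0.        ]
t 7.05 p [ 0.489  -0.2032  0.3557] open 0.6 gf 0.0
[0.255, 0.117, 0.141, -0.005, 0.001, -0.007] rows 6.3
[0.255, 0.117, 0.244, -0.005, 0.001, -0.007] rows 7.4
```

carry_out(
  steps=[0.255, 0.117, 0.141, -0.005, 0, -0.007, 0.75, 0.255, 0.117, 0.141, -0.005, 0, -0.007, 0.75, 0.255, 0.117, 0.141, -0.005, 0, -0.007, 0.75, 0.255, 0.117, 0.141, -0.005, 0, -0.007, 0.75, 0.255, 0.117, 0.141, -0.005, 0, -0.007, 0.75, 0.255, 0.117, 0.141, -0.005, 0, -0.007, 0.75, 0.255, 0.117, 0.141, -0.005, 0, -0.007, 0.75, 0.255, 0.117, 0.141, -0.005, 0, -0.007, 0.75, 0.255, 0.117, 0.18, -0.005, 0, -0.007, 0.75, 0.255, 0.117, 0.21, -0.005, 0, -0.007, 0.75, 0.255, 0.117, 0.23, -0.005, 0, -0.007, 0.75, 0.255, 0.117, 0.244, -0.005, 0, -0.007, 0.75, 0.255, 0.117, 0.244, -0.005, 0, -0.007, 0.75, 0.255, 0.117, 0.244, -0.005, 0, -0.007, 0.4, 0.255, 0.117, 0.244, -0.005, 0, -0.007, 0.4, 0.255, 0.117, 0.244, -0.005, 0, -0.007, 0.4, 0.255, 0.117, 0.244, -0.005, 0, -0.007, 0.4, 0.255, 0.117, 0.244, -0.005, 0, -0.007, 0.4],
)

```text
time_s: 8.85
eef_pos: [0.5661, 0.0722, 0.1134]
eef_rot: [0.001, 0.648, 0.762, 0.001]
wrist_force: [-1.0, -2.4, 6.7]
opening: 0.495
grasp_force: 61.1
```

```bash
python3 -c "
from h import *
wp(([.5662,.0658,.16],YAW),([.432,.407,.16],YAW),([.432,.407,.055],YAW))"
```

```text
t 8.85 p [0.5661 0.0722 0.1134] open 0.495 gf 61.1
[-0.006, -0.001, -0.101, 0.003, 0.0, 0.007] rows 2.0
[0.352, -0.078, -0.101, 0.003, 0.0, 0.007] rows 7.5
[0.352, -0.078, 0.004, 0.003, 0.0, 0.007] rows 7.2
```

carry_out(
  steps=[0, 0, -0.03, 0, 0, 0, 0.4, 0, 0, -0.07, 0, 0, 0, 0.4, 0, 0, -0.105, 0, 0, 0, 0.4, 0.05, -0.01, -0.105, 0, 0, 0, 0.4, 0.1, -0.02, -0.105, 0, 0, 0, 0.4, 0.14, -0.03, -0.105, 0, 0, 0, 0.4, 0.18, -0.04, -0.105, 0, 0, 0, 0.4, 0.22, -0.05, -0.105, 0, 0, 0, 0.4, 0.26, -0.06, -0.105, 0, 0, 0, 0.4, 0.3, -0.07, -0.105, 0, 0, 0, 0.4, 0.33, -0.075, -0.105, 0, 0, 0, 0.4, 0.352, -0.078, -0.105, 0, 0, 0, 0.4, 0.352, -0.078, -0.105, 0, 0, 0, 0.4, 0.352, -0.078, -0.105, 0, 0, 0, 0.4, 0.352, -0.078, -0.06, 0, 0, 0, 0.4, 0.352, -0.078, -0.03, 0, 0, 0, 0.4, 0.352, -0.078, -0.03, 0, 0, 0, 0.4],
)

```text
time_s: 10.55
eef_pos: [0.4288, 0.4044, 0.1373]
eef_rot: [-0.002, 0.648, 0.762, -0.004]
wrist_force: [-1.4, -0.2, -1.3]
opening: 0.495
grasp_force: 61.1
```

Run:
```python
from h import *
wp(([.432,.407,.057],YAW))
s=shot("side","s3"); cv2.imwrite("pics/c6.png",cv2.resize(s[60:210,130:330],None,fx=3,fy=3,interpolation=2))
for j in jars(shot("top","t3")): print(j)
```

```text
t 10.55 p [0.4288 0.4044 0.1373] open 0.495 gf 61.1
[0.002, 0.004, 0.026, -0.009, 0.003, 0.005] rows 0.5
(array([404.1, 192.8]), np.int32(183), array([ 0.5738, -0.3513,  0.056 ]))
(array([412. , 232.1]), np.int32(185), array([ 0.4633, -0.3678,  0.056 ]))
(array([332., 235.]), np.int32(185), array([ 0.4608, -0.1455,  0.056 ]))
```

View pics/c6.png

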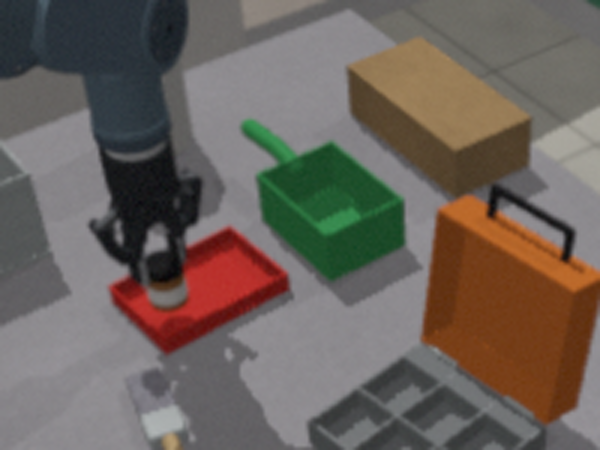

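The amber jar is held upright over the tray's near half, at crop (168,285). Lowering it.

carry_out(
  steps=[0.004, 0, 0.01, 0, 0, 0, 0.4, 0.004, 0, 0.02, 0, 0, 0, 0.4, 0.004, 0, 0.025, 0, 0, 0, 0.4, 0.004, 0, 0.028, 0, 0, 0, 0.4, 0.004, 0, 0.028, 0, 0, 0, 0.4, 0.004, 0, 0.028, 0, 0, 0, 0.4],
)

```text
time_s: 11.25
eef_pos: [0.4305, 0.4114, 0.114]
eef_rot: [-0.0, 0.648, 0.762, 0.0]
wrist_force: [-1.0, -0.7, -1.1]
opening: 0.492
grasp_force: 61.1
```

carry_out(
  steps=[0, 0, 0.002, 0, 0, 0, 0.4, 0, 0, 0.004, 0, 0, 0, 0.4, 0, 0, 0.0045, 0, 0, 0, 0.4, 0, 0, 0.0045, 0, 0, 0, 0.4],
)

```text
time_s: 11.65
eef_pos: [0.4304, 0.4114, 0.1095]
eef_rot: [-0.0, 0.648, 0.762, 0.0]
wrist_force: [-1.2, 0.2, 0.4]
opening: 0.497
grasp_force: 61.3
```

```bash
python3 -c "
from h import *
wp(([.4304,.4114,.16],YAW),([.4612,-.1456,.14],YAW),([.4612,-.1456,.049],YAW))"
```

```text
t 11.65 p [0.4304 0.4114 0.1095] open 0.497 gf 61.3
[0.0, 0.0, -0.104, 0.0, -0.001, 0.007] rows 2.1
[-0.554, -0.059, -0.085, 0.0, -0.001, 0.007] rows 11.3
[-0.555, -0.059, 0.006, 0.0, -0.001, 0.007] rows 11.2
```

carry_out(
  steps=[0, 0, 0, 0, 0, 0, 0.75, 0, 0, 0, 0, 0, 0, 0.75, 0, 0, 0, 0, 0, 0, 0.75, 0, 0, -0.04, 0, 0, 0, 0.75, 0, 0, -0.08, 0, 0, 0, 0.75, 0, 0, -0.105, 0, 0, 0, 0.75, -0.554, -0.059, -0.085, 0, 0, 0.007, 0.75, -0.554, -0.059, -0.085, 0, 0, 0.007, 0.75, -0.554, -0.059, -0.085, 0, 0, 0.007, 0.75, -0.554, -0.059, -0.085, 0, 0, 0.007, 0.75, -0.554, -0.059, -0.085, 0, 0, 0.007, 0.75, -0.554, -0.059, -0.085, 0, 0, 0.007, 0.75, -0.554, -0.059, -0.085, 0, 0, 0.007, 0.75, -0.554, -0.059, -0.085, 0, 0, 0.007, 0.75, -0.554, -0.059, -0.085, 0, 0, 0.007, 0.75, -0.554, -0.059, -0.085, 0, 0, 0.007, 0.75, -0.554, -0.059, -0.085, 0, 0, 0.007, 0.75, -0.554, -0.059, -0.085, 0, 0, 0.007, 0.75, -0.554, -0.059, -0.085, 0, 0, 0.007, 0.75, -0.554, -0.059, -0.085, 0, 0, 0.007, 0.75],
)

```text
time_s: 13.65
eef_pos: [0.4612, -0.1441, 0.1935]
eef_rot: [-0.001, 0.65, 0.76, 0.001]
wrist_force: [-0.6, 0.5, -0.3]
opening: 0.747
grasp_force: 0.0
```

carry_out(
  steps=[0, 0, 0, 0, 0, 0, 0.75, 0, 0, 0, 0, 0, 0, 0.75],
)

```text
time_s: 13.85
eef_pos: [0.4615, -0.1435, 0.1938]
eef_rot: [-0.001, 0.649, 0.76, 0.0]
wrist_force: [-0.4, 0.3, -0.2]
opening: 0.748
grasp_force: 0.0
```

Run:
```python
from h import *
wp(([.4612,-.1456,.049],YAW))
for j in jars(shot("top","t4")): print(j)
for j in jars(shot("side","s4"),"side"): print("side",j)
```

```text
t 13.85 p [ 0.4615 -0.1435  0.1938] open 0.748 gf 0.0
[-0.002, -0.001, 0.091, -0.0, -0.001, 0.002] rows 1.8
(array([404.1, 192.8]), np.int32(183), array([ 0.5738, -0.3513,  0.056 ]))
(array([411.9, 232.1]), np.int32(185), array([ 0.4633, -0.3677,  0.056 ]))
side (array([292.9, 254.6]), np.int32(168), array([ 0.4644, -0.1497,  0.05  ]))
side (array([375.7, 283.7]), np.int32(190), array([ 0.5785, -0.3561,  0.05  ]))
side (array([348.3, 310.6]), np.int32(208), array([ 0.4675, -0.3718,  0.05  ]))
```

carry_out(
  steps=[-0.002, -0.001, 0.04, 0, 0, 0, 0.75, -0.002, -0.001, 0.07, 0, 0, 0, 0.75, -0.002, -0.001, 0.091, 0, 0, 0, 0.75, -0.002, -0.001, 0.091, 0, 0, 0, 0.75, -0.002, -0.001, 0.091, 0, 0, 0, 0.4, -0.002, -0.001, 0.091, 0, 0, 0, 0.4, -0.002, -0.001, 0.091, 0, 0, 0, 0.4, -0.002, -0.001, 0.091, 0, 0, 0, 0.4, -0.002, -0.001, 0.091, 0, 0, 0, 0.4],
)

```text
time_s: 14.85
eef_pos: [0.4618, -0.1476, 0.1042]
eef_rot: [0.001, 0.65, 0.76, 0.001]
wrist_force: [-1.6, 0.8, 7.5]
opening: 0.497
grasp_force: 61.3
```

```bash
python3 -c "
from h import *
print(pk(2,0))
wp((pk(2,.12),YAW),(pk(2,.058),YAW))"
```

```text
[ 0.5084261  -0.00441186  0.        ]
t 14.85 p [ 0.4618 -0.1476  0.1042] open 0.497 gf 61.3
[0.134, 0.068, -0.07, 0.002, 0.001, 0.0] rows 3.3
[0.134, 0.068, -0.008, 0.002, 0.001, 0.0] rows 3.0
```

carry_out(
  steps=[0, 0, -0.03, 0, 0, 0, 0.4, 0, 0, -0.07, 0, 0, 0, 0.4, 0.03, 0.015, -0.075, 0, 0, 0, 0.4, 0.06, 0.03, -0.075, 0, 0, 0, 0.4, 0.09, 0.045, -0.075, 0, 0, 0, 0.4, 0.12, 0.06, -0.075, 0, 0, 0, 0.4, 0.134, 0.068, -0.075, 0, 0, 0, 0.4, 0.134, 0.068, -0.07, 0, 0, 0, 0.4, 0.134, 0.068, -0.07, 0, 0, 0, 0.4, 0.134, 0.068, -0.07, 0, 0, 0, 0.4],
)

```text
time_s: 15.85
eef_pos: [0.5069, -0.0049, 0.1726]
eef_rot: [-0.001, 0.651, 0.76, 0.0]
wrist_force: [-0.4, -0.3, -1.3]
opening: 0.492
grasp_force: 61.4
```

```bash
python3 -c "
from h import *
wp((pk(2,.0582),YAW))"
```

```text
t 15.85 p [ 0.5069 -0.0049  0.1726] open 0.492 gf 61.4
[0.0, 0.002, 0.06, -0.001, -0.001, -0.001] rows 1.2
```

carry_out(
  steps=[0, 0.0015, 0.02, 0, 0, 0, 0.4, 0, 0.0015, 0.04, 0, 0, 0, 0.4, 0, 0.0015, 0.05, 0, 0, 0, 0.4, 0, 0.0015, 0.056, 0, 0, 0, 0.4, 0, 0.0015, 0.059, 0, 0, 0, 0.4, 0, 0.0015, 0.06, 0, 0, 0, 0.4, 0, 0.0015, 0.06, 0, 0, 0, 0.4],
)

```text
time_s: 16.55
eef_pos: [0.5092, -0.0041, 0.1134]
eef_rot: [0.0, 0.65, 0.76, 0.001]
wrist_force: [-0.2, 0.2, -1.6]
opening: 0.498
grasp_force: 61.4
```

carry_out(
  steps=[0, 0, 0.001, 0, 0, 0, 0.4, 0, 0, 0.002, 0, 0, 0, 0.4, 0, 0, 0.002, 0, 0, 0, 0.4],
)

```text
time_s: 16.85
eef_pos: [0.5094, -0.004, 0.1122]
eef_rot: [0.0, 0.65, 0.76, 0.001]
wrist_force: [-2.9, 0.4, 8.2]
opening: 0.493
grasp_force: 62.5
```

```bash
python3 -c "
from h import *
print(ctrl.get_obs()['wrist_force'])
wp((pk(2,.13),YAW),([.4640,-.3685,.14],YAW))"
```

```text
[-2.8595787   0.3742113   8.20667761]
t 16.85 p [ 0.5094 -0.004   0.1122] open 0.493 gf 62.5
[-0.0, -0.001, -0.072, 0.001, -0.001, 0.0] rows 1.4
[-0.353, -0.101, -0.082, 0.001, -0.001, 0.0] rows 7.5
```

carry_out(
  steps=[0, 0, 0, 0, 0, 0, 0.72, 0, 0, 0, 0, 0, 0, 0.72, 0, 0, 0, 0, 0, 0, 0.72, 0, 0, -0.04, 0, 0, 0, 0.72, 0, 0, -0.085, 0, 0, 0, 0.72, -0.04, -0.012, -0.085, 0, 0, 0, 0.75, -0.08, -0.023, -0.085, 0, 0, 0, 0.75, -0.12, -0.035, -0.085, 0, 0, 0, 0.75, -0.16, -0.046, -0.085, 0, 0, 0, 0.75, -0.2, -0.058, -0.085, 0, 0, 0, 0.75, -0.24, -0.069, -0.085, 0, 0, 0, 0.75, -0.28, -0.081, -0.085, 0, 0, 0, 0.75, -0.32, -0.092, -0.085, 0, 0, 0, 0.75, -0.353, -0.101, -0.085, 0, 0, 0, 0.75, -0.353, -0.101, -0.085, 0, 0, 0, 0.75, -0.353, -0.101, -0.085, 0, 0, 0, 0.75, -0.353, -0.101, -0.085, 0, 0, 0, 0.75],
)

```text
time_s: 18.55
eef_pos: [0.4635, -0.3672, 0.1951]
eef_rot: [-0.001, 0.65, 0.76, 0.001]
wrist_force: [0.0, -0.5, -0.1]
opening: 0.749
grasp_force: 0.0
```

Run:
```python
from h import *
for j in jars(shot("top","t5")): print(j)
for j in jars(shot("side","s5"),"side"): print("side",j)
wp(([.4640,-.3685,.049],YAW))
```

```text
(array([404. , 192.8]), np.int32(184), array([ 0.5738, -0.3511,  0.056 ]))
(array([280. , 219.5]), np.int32(195), array([ 0.5073, -0.003 ,  0.056 ]))
(array([413.7, 234.4]), np.int32(67), array([ 0.4567, -0.3723,  0.056 ]))
side (array([275.6, 214.4]), np.int32(148), array([ 0.5144, -0.0014,  0.05  ]))
side (array([375.6, 283.8]), np.int32(185), array([ 0.5783, -0.3561,  0.05  ]))
side (array([348.4, 310.8]), np.int32(203), array([ 0.4673, -0.3723,  0.05  ]))
t 18.65 p [ 0.4638 -0.367   0.1954] open 0.75 gf 0.0
[-0.002, -0.0, 0.092, -0.0, -0.002, 0.002] rows 1.8
```

carry_out(
  steps=[-0.001, 0, 0.04, 0, 0, 0, 0.75, -0.001, 0, 0.07, 0, 0, 0, 0.75, -0.001, 0, 0.091, 0, 0, 0, 0.75, -0.001, 0, 0.091, 0, 0, 0, 0.75, -0.001, 0, 0.091, 0, 0, 0, 0.4, -0.001, 0, 0.091, 0, 0, 0, 0.4, -0.001, 0, 0.091, 0, 0, 0, 0.4, -0.001, 0, 0.091, 0, 0, 0, 0.4, -0.001, 0, 0.091, 0, 0, 0, 0.4],
)

```text
time_s: 19.55
eef_pos: [0.4645, -0.37, 0.1062]
eef_rot: [0.001, 0.65, 0.76, 0.0]
wrist_force: [0.7, 0.3, 6.7]
opening: 0.494
grasp_force: 61.2
```

```bash
python3 -c "
from h import *
wp((pk(0,.12),YAW),(pk(0,.058),YAW))"
```

```text
t 19.55 p [ 0.4645 -0.37    0.1062] open 0.494 gf 61.2
[0.474, 0.1, -0.068, 0.002, 0.001, 0.0] rows 9.8
[0.474, 0.1, -0.006, 0.002, 0.001, 0.0] rows 9.7
```

carry_out(
  steps=[0, 0, -0.04, 0, 0, 0, 0.4, 0, 0, -0.085, 0, 0, 0, 0.4, 0.04, 0.009, -0.1, 0, 0, 0, 0.4, 0.085, 0.018, -0.1, 0, 0, 0, 0.4, 0.13, 0.027, -0.1, 0, 0, 0, 0.4, 0.175, 0.037, -0.1, 0, 0, 0, 0.4, 0.22, 0.046, -0.1, 0, 0, 0, 0.4, 0.265, 0.056, -0.1, 0, 0, 0, 0.4, 0.31, 0.065, -0.1, 0, 0, 0, 0.4, 0.355, 0.075, -0.1, 0, 0, 0, 0.4, 0.4, 0.085, -0.1, 0, 0, 0, 0.4, 0.44, 0.093, -0.1, 0, 0, 0, 0.4, 0.465, 0.098, -0.09, 0, 0, 0, 0.4, 0.474, 0.1, -0.07, 0, 0, 0, 0.4, 0.474, 0.1, -0.06, 0, 0, 0, 0.4, 0.474, 0.1, -0.06, 0, 0, 0, 0.4, 0.474, 0.1, -0.06, 0, 0, 0, 0.4],
)

```text
time_s: 21.25
eef_pos: [0.4894, 0.1136, 0.1653]
eef_rot: [-0.0, 0.651, 0.759, 0.0]
wrist_force: [0.0, 0.9, -0.1]
opening: 0.494
grasp_force: 61.1
```

```bash
python3 -c "
from h import *
wp((pk(0,.0602),YAW))"
```

```text
t 21.25 p [0.4894 0.1136 0.1653] open 0.494 gf 61.1
[0.0, 0.001, 0.051, -0.0, -0.001, -0.001] rows 1.0
```

carry_out(
  steps=[0, 0.0005, 0.02, 0, 0, 0, 0.4, 0, 0.0005, 0.035, 0, 0, 0, 0.4, 0, 0.0005, 0.045, 0, 0, 0, 0.4, 0, 0.0005, 0.05, 0, 0, 0, 0.4, 0, 0.0005, 0.053, 0, 0, 0, 0.4, 0, 0.0005, 0.053, 0, 0, 0, 0.4],
)

```text
time_s: 21.85
eef_pos: [0.4902, 0.1141, 0.1141]
eef_rot: [-0.0, 0.65, 0.76, -0.0]
wrist_force: [-7.1, -1.9, 16.2]
opening: 0.492
grasp_force: 62.7
```

```bash
python3 -c "
from h import *
wp((pk(0,.13),YAW),([.5738,-.3513,.14],YAW))"
```

```text
t 21.85 p [0.4902 0.1141 0.1141] open 0.492 gf 62.7
[0.0, -0.0, -0.07, -0.0, -0.0, -0.0] rows 1.4
[-0.473, 0.011, -0.08, -0.0, -0.0, -0.0] rows 9.6
```

carry_out(
  steps=[0, 0, -0.001, 0, 0, 0, 0.72, 0, 0, -0.001, 0, 0, 0, 0.72, 0, 0, -0.001, 0, 0, 0, 0.72, 0, 0, -0.04, 0, 0, 0, 0.72, 0, 0, -0.085, 0, 0, 0, 0.72, -0.473, 0.011, -0.082, 0, 0, 0, 0.75, -0.473, 0.011, -0.082, 0, 0, 0, 0.75, -0.473, 0.011, -0.082, 0, 0, 0, 0.75, -0.473, 0.011, -0.082, 0, 0, 0, 0.75, -0.473, 0.011, -0.082, 0, 0, 0, 0.75, -0.473, 0.011, -0.082, 0, 0, 0, 0.75, -0.473, 0.011, -0.082, 0, 0, 0, 0.75, -0.473, 0.011, -0.082, 0, 0, 0, 0.75, -0.473, 0.011, -0.082, 0, 0, 0, 0.75, -0.473, 0.011, -0.082, 0, 0, 0, 0.75, -0.473, 0.011, -0.082, 0, 0, 0, 0.75, -0.473, 0.011, -0.082, 0, 0, 0, 0.75, -0.473, 0.011, -0.082, 0, 0, 0, 0.75, -0.473, 0.011, -0.082, 0, 0, 0, 0.75],
)

```text
time_s: 23.75
eef_pos: [0.5738, -0.3496, 0.1935]
eef_rot: [-0.001, 0.65, 0.76, 0.0]
wrist_force: [0.3, 0.2, 0.1]
opening: 0.749
grasp_force: 0.0
```

Run:
```python
from h import *
for j in jars(shot("top","t6")): print(j)
for j in jars(shot("side","s6"),"side"): print("side",j)
wp(([.5742,-.3518,.049],YAW))
```

```text
(array([405.1, 190.2]), np.int32(75), array([ 0.5812, -0.3544,  0.056 ]))
(array([280. , 219.5]), np.int32(195), array([ 0.5073, -0.003 ,  0.056 ]))
(array([237.8, 227.3]), np.int32(197), array([0.4882, 0.1143, 0.056 ]))
side (array([248.2, 194.8]), np.int32(124), array([0.4951, 0.1146, 0.05  ]))
side (array([275.6, 214.4]), np.int32(148), array([ 0.5144, -0.0014,  0.05  ]))
side (array([375.7, 283.9]), np.int32(185), array([ 0.5782, -0.3566,  0.05  ]))
t 23.85 p [ 0.5739 -0.35    0.1938] open 0.748 gf 0.0
[-0.002, -0.0, 0.091, 0.0, -0.001, 0.001] rows 1.8
```

C has not moved. Grasp it.

carry_out(
  steps=[-0.001, 0, 0.04, 0, 0, 0, 0.75, -0.001, 0, 0.07, 0, 0, 0, 0.75, -0.001, 0, 0.09, 0, 0, 0, 0.75, -0.001, 0, 0.09, 0, 0, 0, 0.75, -0.001, 0, 0.09, 0, 0, 0, 0.4, -0.001, 0, 0.09, 0, 0, 0, 0.4, -0.001, 0, 0.09, 0, 0, 0, 0.4, -0.001, 0, 0.09, 0, 0, 0, 0.4, -0.001, 0, 0.09, 0, 0, 0, 0.4],
)

```text
time_s: 24.75
eef_pos: [0.5747, -0.3527, 0.1055]
eef_rot: [0.001, 0.65, 0.76, 0.0]
wrist_force: [-0.1, -0.0, 6.7]
opening: 0.495
grasp_force: 61.4
```

```bash
python3 -c "
from h import *
wp((pk(4,.12),YAW),(pk(4,.058),YAW))"
```

```text
t 24.75 p [ 0.5747 -0.3527  0.1055] open 0.495 gf 61.4
[0.414, 0.056, -0.069, 0.002, 0.001, 0.0] rows 8.5
[0.414, 0.056, -0.007, 0.002, 0.001, 0.0] rows 8.4
```

carry_out(
  steps=[0, 0, -0.04, 0, 0, 0, 0.4, 0, 0, -0.085, 0, 0, 0, 0.4, 0.04, 0.005, -0.1, 0, 0, 0, 0.4, 0.085, 0.011, -0.1, 0, 0, 0, 0.4, 0.13, 0.017, -0.1, 0, 0, 0, 0.4, 0.175, 0.023, -0.1, 0, 0, 0, 0.4, 0.22, 0.029, -0.1, 0, 0, 0, 0.4, 0.265, 0.036, -0.1, 0, 0, 0, 0.4, 0.31, 0.042, -0.1, 0, 0, 0, 0.4, 0.355, 0.048, -0.1, 0, 0, 0, 0.4, 0.39, 0.053, -0.09, 0, 0, 0, 0.4, 0.414, 0.056, -0.07, 0, 0, 0, 0.4, 0.414, 0.056, -0.06, 0, 0, 0, 0.4, 0.414, 0.056, -0.06, 0, 0, 0, 0.4, 0.414, 0.056, -0.06, 0, 0, 0, 0.4],
)

```text
time_s: 26.25
eef_pos: [0.5655, 0.0646, 0.1642]
eef_rot: [-0.0, 0.651, 0.759, 0.0]
wrist_force: [0.8, 0.3, -0.5]
opening: 0.491
grasp_force: 61.2
```

```bash
python3 -c "
from h import *
wp((pk(4,.0595),YAW))"
```

```text
t 26.25 p [0.5655 0.0646 0.1642] open 0.491 gf 61.2
[0.001, 0.001, 0.051, 0.0, -0.001, -0.001] rows 1.0
```

carry_out(
  steps=[0, 0, 0.02, 0, 0, 0, 0.4, 0, 0, 0.035, 0, 0, 0, 0.4, 0, 0, 0.045, 0, 0, 0, 0.4, 0, 0, 0.05, 0, 0, 0, 0.4, 0, 0, 0.052, 0, 0, 0, 0.4, 0, 0, 0.0525, 0, 0, 0, 0.4, 0, 0, 0.0525, 0, 0, 0, 0.4],
)

```text
time_s: 26.95
eef_pos: [0.5653, 0.0651, 0.1134]
eef_rot: [-0.0, 0.65, 0.76, -0.0]
wrist_force: [-7.2, -0.8, 13.5]
opening: 0.496
grasp_force: 62.9
```

carry_out(
  steps=[0, 0, -0.001, 0, 0, 0, 0.7, 0, 0, -0.001, 0, 0, 0, 0.7, 0, 0, -0.001, 0, 0, 0, 0.7, 0, 0, -0.04, 0, 0, 0, 0.7, 0, 0, -0.08, 0, 0, 0, 0.7, 0, -0.03, -0.12, 0, 0, 0, 0.6, -0.02, -0.06, -0.16, 0, 0, 0, 0.5, -0.06, -0.09, -0.2, 0, 0, 0, 0.4, -0.11, -0.1, -0.23, 0, 0, 0, 0.35, -0.16, -0.1, -0.25, 0, 0, 0, 0.3, -0.21, -0.1, -0.25, 0, 0, 0, 0.3, -0.25, -0.1, -0.25, 0, 0, 0, 0.3, -0.25, -0.1, -0.25, 0, 0, 0, 0.3, -0.25, -0.1, -0.25, 0, 0, 0, 0.3],
)

```text
time_s: 28.35
eef_pos: [0.505, -0.1995, 0.3608]
eef_rot: [-0.001, 0.652, 0.759, 0.0]
wrist_force: [0.4, 0.4, 0.4]
opening: 0.301
grasp_force: 0.0
```

Run:
```python
from h import *
t=shot("top","t7")
for j in jars(t): print(j)
# handle: dark pixels near the open lid
m=np.zeros(t.shape[:2],np.uint8); m[125:155,205:275]=(t[125:155,205:275].max(2)<45)
n,l,s,c=cv2.connectedComponentsWithStats(m); i=1+s[1:,4].argmax(); print(s[i],c[i],cv2.minAreaRect(np.argwhere(l==i)[:,::-1].astype(np.float32)),[onz("top",*c[i],z).round(4) for z in(.22,)])
print(handle(1.75))
g=handle(1.75); o,p,R0=cur(); wp((g+[0,0,.06],YAW),(g,YAW))
cv2.imwrite("pics/c7.png",cv2.resize(t[120:280,60:480],None,fx=1.9,fy=1.9,interpolation=2))
```

```text
(array([255.5, 199.9]), np.int32(194), array([0.5636, 0.0641, 0.056 ]))
(array([280. , 219.5]), np.int32(195), array([ 0.5073, -0.003 ,  0.056 ]))
(array([237.7, 227.3]), np.int32(198), array([0.4883, 0.1144, 0.056 ]))
[220 134  43  14 142] [241.00704225 138.6971831 ] ((241.2113800048828, 140.30357360839844), (7.710094928741455, 42.41885757446289), 80.78897094726562) [array([0.6956, 0.0872, 0.22  ])]
[0.69775234 0.08589904 0.22344576]
t 28.4 p [ 0.5049 -0.1976  0.3606] open 0.302 gf 0.0
[0.251, 0.234, 0.024, -0.001, -0.002, -0.002] rows 6.9
[0.251, 0.234, 0.084, -0.001, -0.002, -0.002] rows 7.1
```

View pics/c7.png

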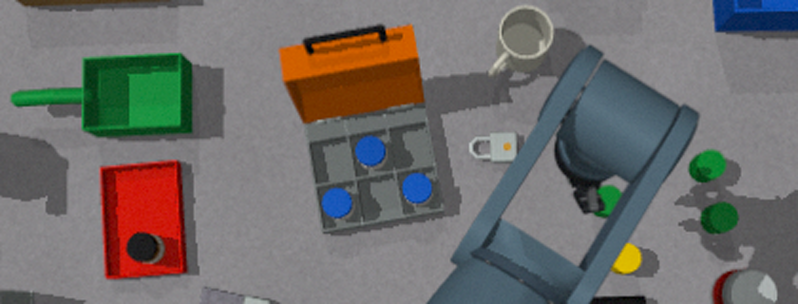

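All three blue-capped jars stand in pockets: crop (370,150), (337,203), (417,187). The amber jar is upright in the tray at (145,247), and nothing else moved. Next, grip the handle again.

carry_out(
  steps=[0.251, 0.234, 0.02, 0, 0, 0, 0.35, 0.251, 0.234, 0.02, 0, 0, 0, 0.35, 0.251, 0.234, 0.02, 0, 0, 0, 0.35, 0.251, 0.234, 0.02, 0, 0, 0, 0.35, 0.251, 0.234, 0.02, 0, 0, 0, 0.35, 0.251, 0.234, 0.02, 0, 0, 0, 0.35, 0.251, 0.234, 0.02, 0, 0, 0, 0.35, 0.251, 0.234, 0.02, 0, 0, 0, 0.35, 0.251, 0.234, 0.02, 0, 0, 0, 0.35, 0.251, 0.234, 0.02, 0, 0, 0, 0.35, 0.251, 0.234, 0.02, 0, 0, 0, 0.35],
)

```text
time_s: 29.5
eef_pos: [0.6969, 0.0864, 0.342]
eef_rot: [-0.0, 0.651, 0.759, 0.0]
wrist_force: [-0.2, 0.1, 0.5]
opening: 0.352
grasp_force: 0.0
```

```bash
python3 -c "
from h import *
wp(([.6972,.0859,.2236],YAW))"
```

```text
t 29.5 p [0.6969 0.0864 0.342 ] open 0.352 gf 0.0
[-0.001, 0.0, 0.064, 0.0, -0.001, -0.001] rows 1.3
```

carry_out(
  steps=[0, 0, 0.03, 0, 0, 0, 0.35, 0, 0, 0.05, 0, 0, 0, 0.35, 0, 0, 0.064, 0, 0, 0, 0.35, 0, 0, 0.064, 0, 0, 0, 0.35, 0, 0, 0.064, 0, 0, 0, 0, 0, 0, 0.064, 0, 0, 0, 0, 0, 0, 0.064, 0, 0, 0, 0, 0, 0, 0.064, 0, 0, 0, 0, 0, 0, 0.064, 0, 0, 0, 0],
)

```text
time_s: 30.4
eef_pos: [0.6965, 0.0864, 0.2789]
eef_rot: [-0.001, 0.65, 0.76, -0.001]
wrist_force: [-7.7, -2.2, 1.9]
opening: 0.089
grasp_force: 58.5
```

```bash
cat > arc.py <<'E'
import sys
from h import *
H[:]=[.628,.075,.036]
o,p,R0=cur(); print(p,o["opening"],o["grasp_force"],o["wrist_force"])
g=p+.054*R0.as_matrix()[:,2]; r=g-H; th=np.arctan2(r[2],-r@EX)-.181; rr=np.hypot(r[2],r@EX); print("th",th,rr,r@EY)
t1,n,a0,a1=float(sys.argv[1]),int(sys.argv[2]),float(sys.argv[3]),float(sys.argv[4])
for i in range(1,n+1):
    t=th+(t1-th)*i/n; f=t+.181; G=H-rr*np.cos(f)*EX+[0,0,rr*np.sin(f)]+(r@EY)*EY
    x=row(G,ori(YAW,a0+(a1-a0)*i/n)); print(round(t,2),[round(v,3) for v in x])
E
python3 arc.py 1.0 14 0 0
```

```text
[0.69647582 0.08644803 0.27887445] 0.08926429611215252 58.52379620075226 [-7.71555994 -2.19273475  1.94339537]
th 1.741338703690787 0.20117816079780765 0.000750155658044779
1.69 [0.0, -0.01, -0.003, -0.003, -0.0, -0.0]
1.64 [0.0, -0.021, -0.006, -0.003, -0.0, -0.0]
1.58 [0.0, -0.031, -0.009, -0.003, -0.0, -0.0]
1.53 [0.0, -0.041, -0.01, -0.003, -0.0, -0.0]
1.48 [0.0, -0.052, -0.011, -0.003, -0.0, -0.0]
1.42 [0.0, -0.063, -0.012, -0.003, -0.0, -0.0]
1.37 [0.0, -0.073, -0.012, -0.003, -0.0, -0.0]
1.32 [0.0, -0.084, -0.012, -0.003, -0.0, -0.0]
1.26 [-0.0, -0.095, -0.011, -0.003, -0.0, -0.0]
1.21 [-0.0, -0.105, -0.009, -0.003, -0.0, -0.0]
1.16 [-0.0, -0.116, -0.007, -0.003, -0.0, -0.0]
1.11 [-0.0, -0.126, -0.004, -0.003, -0.0, -0.0]
1.05 [-0.0, -0.136, -0.001, -0.003, -0.0, -0.0]
1.0 [-0.0, -0.146, 0.003, -0.003, -0.0, -0.0]
```

carry_out(
  steps=[0, -0.01, -0.002, 0, 0, 0, 0, 0, -0.021, -0.005, 0, 0, 0, 0, 0, -0.031, -0.008, 0, 0, 0, 0, 0, -0.041, -0.009, 0, 0, 0, 0, 0, -0.052, -0.01, 0, 0, 0, 0, 0, -0.063, -0.011, 0, 0, 0, 0, 0, -0.073, -0.011, 0, 0, 0, 0, 0, -0.084, -0.011, 0, 0, 0, 0, 0, -0.095, -0.01, 0, 0, 0, 0, 0, -0.105, -0.008, 0, 0, 0, 0, 0, -0.116, -0.006, 0, 0, 0, 0, 0, -0.126, -0.003, 0, 0, 0, 0, 0, -0.136, 0, 0, 0, 0, 0, 0, -0.146, 0.004, 0, 0, 0, 0, 0, -0.146, 0.004, 0, 0, 0, 0, 0, -0.146, 0.004, 0, 0, 0, 0],
)

```text
time_s: 32.0
eef_pos: [0.5528, 0.064, 0.2763]
eef_rot: [0.001, 0.65, 0.76, 0.0]
wrist_force: [-5.7, -3.1, 11.0]
opening: 0.089
grasp_force: 64.7
```

```bash
python3 arc.py 0.35 14 0 0.15
```

```text
[0.55281598 0.06400628 0.27631521] 0.08871242099433611 64.6833872795105 [-5.728546   -3.14307151 10.99280239]
th 1.0030103786352238 0.20117701130417992 0.0007061518687560946
0.96 [-0.0, -0.008, 0.004, 0.012, 0.001, 0.0]
0.91 [-0.0, -0.016, 0.008, 0.023, 0.001, 0.0]
0.86 [-0.0, -0.023, 0.012, 0.034, 0.001, 0.0]
0.82 [-0.0, -0.031, 0.017, 0.045, 0.001, 0.0]
0.77 [-0.0, -0.038, 0.023, 0.055, 0.001, 0.0]
0.72 [-0.0, -0.045, 0.028, 0.066, 0.001, 0.0]
0.68 [-0.0, -0.052, 0.034, 0.077, 0.001, 0.0]
0.63 [-0.0, -0.058, 0.041, 0.087, 0.001, 0.0]
0.58 [-0.0, -0.064, 0.047, 0.098, 0.001, 0.0]
0.54 [0.0, -0.07, 0.054, 0.109, 0.001, 0.0]
0.49 [0.0, -0.075, 0.061, 0.12, 0.001, 0.0]
0.44 [0.0, -0.08, 0.069, 0.13, 0.001, 0.0]
0.4 [0.0, -0.085, 0.077, 0.141, 0.001, 0.0]
0.35 [0.0, -0.09, 0.085, 0.152, 0.001, 0.0]
```

carry_out(
  steps=[0, -0.008, 0.004, 0.012, 0, 0, 0, 0, -0.016, 0.008, 0.023, 0, 0, 0, 0, -0.023, 0.012, 0.034, 0, 0, 0, 0, -0.031, 0.017, 0.045, 0, 0, 0, 0, -0.038, 0.023, 0.055, 0, 0, 0, 0, -0.045, 0.028, 0.066, 0, 0, 0, 0, -0.052, 0.034, 0.077, 0, 0, 0, 0, -0.058, 0.041, 0.087, 0, 0, 0, 0, -0.064, 0.047, 0.098, 0, 0, 0, 0, -0.07, 0.054, 0.109, 0, 0, 0, 0, -0.075, 0.061, 0.12, 0, 0, 0, 0, -0.08, 0.069, 0.13, 0, 0, 0, 0, -0.085, 0.077, 0.141, 0, 0, 0, 0, -0.09, 0.085, 0.152, 0, 0, 0, 0, -0.09, 0.085, 0.152, 0, 0, 0],
)

```text
time_s: 33.5
eef_pos: [0.4635, 0.05, 0.1875]
eef_rot: [-0.05, 0.648, 0.758, -0.058]
wrist_force: [0.8, -6.6, -3.4]
opening: 0.088
grasp_force: 68.6
```

```bash
python3 arc.py 0.0 18 .15 0
```

```text
[0.46347845 0.04995636 0.18754572] 0.08811077744387623 68.57666730880737 [ 0.8275665  -6.56177704 -3.36311012]
th 0.3310872014494995 0.20036741653351575 0.0006345160446885303
0.31 [-0.0, -0.002, 0.004, -0.012, 0.0, 0.0]
0.29 [-0.0, -0.004, 0.007, -0.02, 0.0, 0.0]
0.28 [-0.0, -0.005, 0.011, -0.028, 0.0, 0.0]
0.26 [-0.0, -0.007, 0.014, -0.037, 0.0, 0.0]
0.24 [-0.0, -0.008, 0.018, -0.045, 0.0, 0.0]
0.22 [-0.0, -0.009, 0.021, -0.053, 0.0, 0.0]
0.2 [-0.0, -0.011, 0.025, -0.062, 0.0, 0.0]
0.18 [-0.0, -0.012, 0.028, -0.07, 0.0, 0.0]
0.17 [-0.0, -0.013, 0.032, -0.078, 0.0, 0.0]
0.15 [-0.0, -0.014, 0.036, -0.087, 0.0, 0.0]
0.13 [-0.0, -0.015, 0.039, -0.095, 0.0, 0.0]
0.11 [-0.0, -0.016, 0.043, -0.103, 0.0, 0.0]
0.09 [-0.0, -0.017, 0.047, -0.112, 0.0, 0.0]
0.07 [0.0, -0.018, 0.051, -0.12, 0.0, 0.0]
0.06 [0.0, -0.019, 0.054, -0.128, 0.0, 0.0]
0.04 [0.0, -0.02, 0.058, -0.137, 0.0, 0.0]
0.02 [0.0, -0.02, 0.062, -0.145, 0.0, 0.0]
0.0 [0.0, -0.021, 0.065, -0.153, 0.0, 0.0]
```

Slow down for the last stretch and stop short at first.

carry_out(
  steps=[0, -0.002, 0.004, -0.012, 0, 0, 0, 0, -0.004, 0.007, -0.02, 0, 0, 0, 0, -0.005, 0.011, -0.028, 0, 0, 0, 0, -0.007, 0.014, -0.037, 0, 0, 0, 0, -0.008, 0.018, -0.045, 0, 0, 0, 0, -0.009, 0.021, -0.053, 0, 0, 0, 0, -0.011, 0.025, -0.062, 0, 0, 0, 0, -0.012, 0.028, -0.07, 0, 0, 0, 0, -0.013, 0.032, -0.078, 0, 0, 0, 0, -0.014, 0.036, -0.087, 0, 0, 0, 0, -0.015, 0.039, -0.095, 0, 0, 0, 0, -0.016, 0.043, -0.103, 0, 0, 0, 0, -0.017, 0.047, -0.112, 0, 0, 0, 0, -0.018, 0.049, -0.12, 0, 0, 0, 0, -0.0185, 0.051, -0.125, 0, 0, 0, 0, -0.019, 0.053, -0.128, 0, 0, 0, 0, -0.019, 0.053, -0.128, 0, 0, 0],
)

```text
time_s: 35.2
eef_pos: [0.4369, 0.0458, 0.1386]
eef_rot: [-0.008, 0.65, 0.76, -0.01]
wrist_force: [-1.8, -7.3, -1.1]
opening: 0.09
grasp_force: 69.9
```

```bash
python3 arc.py -0.03 8 .02 0
```

```text
[0.43686754 0.0458327  0.13857934] 0.08973795807373558 69.90592360496521 [-1.82405129 -7.34964237 -1.09657084]
th 0.06356017494787475 0.20070768330282632 0.0006654441017209684
0.05 [-0.0, -0.001, 0.002, -0.008, 0.0, 0.0]
0.04 [-0.0, -0.002, 0.005, -0.011, 0.0, 0.0]
0.03 [-0.0, -0.002, 0.007, -0.013, 0.0, 0.0]
0.02 [-0.0, -0.003, 0.009, -0.016, 0.0, 0.0]
0.01 [-0.0, -0.003, 0.011, -0.018, 0.0, 0.0]
-0.01 [-0.0, -0.004, 0.014, -0.021, 0.0, 0.0]
-0.02 [-0.0, -0.004, 0.016, -0.023, 0.0, 0.0]
-0.03 [-0.0, -0.005, 0.018, -0.026, 0.0, 0.0]
```

carry_out(
  steps=[0, -0.001, 0.002, -0.008, 0, 0, 0, 0, -0.001, 0.003, -0.01, 0, 0, 0, 0, -0.002, 0.005, -0.011, 0, 0, 0, 0, -0.002, 0.006, -0.013, 0, 0, 0, 0, -0.002, 0.007, -0.014, 0, 0, 0, 0, -0.0025, 0.008, -0.015, 0, 0, 0, 0, -0.003, 0.009, -0.016, 0, 0, 0, 0, -0.003, 0.01, -0.017, 0, 0, 0, 0, -0.003, 0.011, -0.018, 0, 0, 0, 0, -0.003, 0.012, -0.019, 0, 0, 0, 0, -0.0035, 0.013, -0.02, 0, 0, 0],
)

```text
time_s: 36.3
eef_pos: [0.433, 0.0452, 0.1258]
eef_rot: [-0.002, 0.65, 0.76, -0.003]
wrist_force: [-4.3, -8.7, 3.3]
opening: 0.086
grasp_force: 70.4
```

carry_out(
  steps=[0, 0, 0.001, 0, 0, 0, 0, 0, 0, 0.002, 0, 0, 0, 0, 0, 0, 0.003, 0, 0, 0, 0, 0, 0, 0.003, 0, 0, 0, 0],
)

```text
time_s: 36.7
eef_pos: [0.4325, 0.0451, 0.1226]
eef_rot: [-0.002, 0.65, 0.76, -0.003]
wrist_force: [-4.6, -10.0, 2.9]
opening: 0.086
grasp_force: 70.3
```

carry_out(
  steps=[0, 0, 0.001, 0, 0, 0, 0, 0, 0, 0.002, 0, 0, 0, 0, 0, 0, 0.003, 0, 0, 0, 0, 0, 0, 0.004, 0, 0, 0, 0, 0, 0, 0.004, 0, 0, 0, 0],
)

```text
time_s: 37.2
eef_pos: [0.4325, 0.0452, 0.1213]
eef_rot: [-0.003, 0.65, 0.76, -0.004]
wrist_force: [-20.7, -9.8, 40.9]
opening: 0.095
grasp_force: 75.4
```

carry_out(
  steps=[0, 0, -0.002, 0, 0, 0, 0, 0, 0, -0.003, 0, 0, 0, 0, 0, 0, -0.003, 0, 0, 0, 0.25, 0, 0, -0.003, 0, 0, 0, 0.25, 0, 0, -0.003, 0, 0, 0, 0.25],
)

```text
time_s: 37.7
eef_pos: [0.4337, 0.0464, 0.1219]
eef_rot: [-0.002, 0.65, 0.76, -0.001]
wrist_force: [0.2, -1.0, 0.9]
opening: 0.248
grasp_force: 0.0
```

carry_out(
  steps=[0, 0, -0.02, 0, 0, 0, 0.25, 0, 0, -0.05, 0, 0, 0, 0.25, 0, 0, -0.09, 0, 0, 0, 0.25, 0, 0, -0.14, 0, 0, 0, 0.25, -0.04, 0, -0.18, 0, 0, 0, 0.25, -0.08, 0, -0.18, 0, 0, 0, 0.25, -0.13, 0, -0.18, 0, 0, 0, 0.25, -0.18, 0, -0.18, 0, 0, 0, 0.25, -0.23, 0, -0.18, 0, 0, 0, 0.25, -0.27, 0, -0.18, 0, 0, 0, 0.25, -0.27, 0, -0.18, 0, 0, 0, 0.25, -0.27, 0, -0.18, 0, 0, 0, 0.25],
)

```text
time_s: 38.9
eef_pos: [0.4762, -0.221, 0.3011]
eef_rot: [-0.003, 0.651, 0.759, -0.001]
wrist_force: [0.3, 0.3, 0.9]
opening: 0.248
grasp_force: 0.0
```

Run:
```python
from h import *
t=shot("top","t8"); s=shot("side","s8")
a=cv2.resize(t[150:290,80:350],(540,280)); b=cv2.resize(s[110:290,150:350],(311,280))[:,:255]
cv2.imwrite("pics/c8.png",np.hstack([a,b]))
```

```text
(no output)
```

View pics/c8.png

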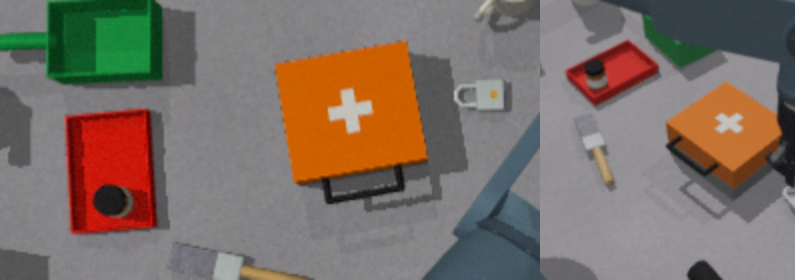

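Run:
```python
from h import *
print(tri((228.5,241.0),(232.3,191.7)), tri((293.2,230),(272,217)))
P=H-.165*EX-[0,0,.036]
for th in(0,.05):
  for y in(.092,-.092):
    print(th,[proj(n,P+.092*0*EY+y*EY+[0,0,.086+.165*th]).round(1) for n in("top","side")])
o=ctrl.get_obs();print(o["time_s"],o["dq"].round(3))
```

```text
[0.45153961 0.13759508 0.07133274] [ 0.4740195  -0.03917748  0.09941921]
0 [array([227.1, 240.2]), array([230.5, 187.9])]
0 [array([294.1, 228.2]), array([273.7, 219.8])]
0.05 [array([226.8, 240. ]), array([230.3, 186. ])]
0.05 [array([294.1, 228. ]), array([273.7, 217.9])]
39.0 [ 0.015 -0.012  0.006 -0.002 -0.002 -0.003]
```

```bash
python3 -c "
from h import *
print(ctrl.hand_in())"
```

```text
the job is handed in; nothing more can be done
None
```

I handed the job in at 39 s; no verdict came back. The lid was opened to its stop, the one used amber jar stands upright in the red tray, and the three blue-capped jars stand in separate pockets. The lid was lowered slowly until shut (41 N on the handle when it met its stop), and nothing else on the counter appeared moved in the camera views.

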